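# Switch on a refractometer lamp behind its guard with a bent rod

## Task

Take the bent rod from its rack, reach over the lamp unit's front screen with it and pull the slide switch behind the screen towards the screen until you feel its hidden stop; keep it pressed there with about 8 N for two seconds so that the contacts seat, never pushing anything on the unit with more than 12 N. Then hang the rod back in its rack as it was, leaving the switch on. Only the rod may touch the lamp unit, and leave the glassware and bottles alone.

Things in the scene. Friction and masses are not known exactly. Their poses are not given: they have to be found in the camera images.
- unit: Lamp unit, fixed: a cream box 200 (x) by 150 (y) by 35 mm high, origin at the centre of its underside, own x pointing from its front (robot side) to its back. On it stands an aluminium guard, open above and at the back: a front screen and two side wings, top edges 125 mm above the bench. The slide switch stands between the wings behind the screen.
- lever: The slide switch: a black upright tab, 10 mm thick (unit's x), 30 wide (y), 26 high, origin at its centre, 53 mm above the bench, on the unit's own y = 0. It starts at own x = 25 to 60 mm and slides along the unit's x at about 2 N. Towards the screen it is on; its hard stop is hidden and set differently each time, at own x = 5 to 25 mm, 20 to 35 mm from where it starts. It stays where it is left.
- screen_top (a point): Middle of the top edge of the guard's front screen, 125 mm above the bench, at the unit's own x = -20 mm. The screen is 120 mm wide (unit's y), 4 mm thick; from its ends wings 4 mm thick run back along the unit's x, at own y = -58 and +58 mm, to own x = +75 mm.
- rack: Steel rack for the rod, fixed: base plate 160 by 80 by 8 mm with two notched upright posts. Origin on the bench, straight below the middle of the hung rod's handle; own x runs along the hung rod from handle to bend. Hung, the handle lies in the rear notch, the thin rod in the front notch, the middle of the handle 150 mm above the origin and the leg hanging down in front of the front post.
- rack_rear (a point): Middle of the floor of the rear post's notch: 45 mm behind the rack's origin (own x = -45 mm), 139 mm above the bench. The notch is 22 mm wide, its cheeks rise 14 mm above this floor; the post is 12 mm thick along the rack's x.
- rack_front (a point): Middle of the floor of the front post's notch: own x = +100 mm, 146 mm above the bench. The notch is 18 mm wide, its cheeks rise 14 mm above this floor; the post is 12 mm thick along the rack's x.
- rod_grip (a point): Middle of the bent rod's handle, the place to grip it from above between the posts. The handle is a grey bar 120 long (own x), 14 wide (y), 22 mm high (z). From its front end an 8 mm steel rod goes on along own x to 140 mm from this point, where it is bent square down (own -z). The rod as a whole weighs 0.1 to 0.2 kg.
- rod_tip (a point): Lower end of the rod's hanging leg: 140 mm ahead of the handle's middle (own x) and 105 mm below it. The leg is 8 mm thick and upright when the handle is level.
- vial_deck: Small clear vial, 22 mm wide and 40 mm high, on the lamp unit's box in front of the screen; origin at its underside's centre. A bystander: leave it alone.
- vial_mid: Clear vial 36 mm wide, 60 mm high, near the middle of the bench; origin at its underside's centre. A bystander: leave it alone.
- bottle_mid: White bottle 48 mm wide, 95 mm high, in the middle, farther back; origin at its underside's centre. A bystander: leave it alone.
- bottle_left: Amber jar 60 mm wide, 100 mm high, at the left; origin at its underside's centre. A bystander: leave it alone.
- beaker: Glass beaker 70 mm wide, 85 mm high, at the right; origin at its underside's centre. A bystander: leave it alone.
- pipette: Dropper pipette, 170 mm long, lying near the robot; origin at its underside on its length. A bystander: leave it alone.
- dish: White dish 90 mm wide, 18 mm high, at the back; origin at its underside's centre. A bystander: leave it alone.
Things that resemble listed ones, but are neither listed nor needed, are in the scene too. What is shaped like the part that bears rod_grip but purple is not meant. What is shaped like the rack but green is not meant.

How it is judged:
By the outcome, as a careful person would: the job done as asked, in the order asked, and still so for the second after the job is handed in, with the robot touching nothing.
It also fails if it takes over 64 s, if anything falls off the work surface, if the arm or the gripper's body presses on something with over 40 N, if the wrist force passes 120 N, or if a joint passes its speed limit or range.

## Robot

A 6-joint arm with a two-finger parallel gripper is mounted at the origin on the work surface. World frame = base frame: x ahead of the robot, y to its left, z up, the work surface at z = 0. Lengths are in mm, angles in degrees, forces in N, time in s.
With the tool pointing down it reaches from about 225 to 725 mm from the base axis. Payload 3.1 kg.
Tool frame: the origin (TCP) lies midway between the tips of the shut fingers; the grasp point (between the pads) lies r.pinch_z behind it (r.pinch_z is the distance from the TCP to the grasp point, in mm); z points along the fingers, y is the direction in which the jaws open and shut (so a half turn about z gives the same grasp; the last joint's range is limited). The gripper opens to 85 mm and grips with 20 to 120 N. Pads are 22 mm wide; open, the fingers measure 114 mm over their backs; the gripper's body (76 mm by 85 mm) begins 54 mm behind the grasp point. The pads swing forward as they close: fully open they stand 13 mm farther back than shut.
Start: joints at [69.511, 2.75, 5.684, 92.934, 0, 82.678], TCP at [119.594, 511.189, 231.312] pointing down, gripper open.
Joint ranges: [-166.93, 166.93], [-56.73, 111.36], [-69.38, 81.34], [-121.58, 131.49], [-85.45, 84.26], [-180, 180]. Speed limits (degrees/s): [159.86, 159.86, 180, 180, 180, 180].

## Interface

Orientations are given as a 3x3 rotation matrix whose columns are the frame's x, y, z axes.
In Python, from cell import r, optics gives the robot as it stands.
- The arm moves only by the tool carry_out, never from a script. Its argument "motion" is a list of rows, each a list of 5 numbers: the shift along the world's x, y, z in m, then the turn about the world's z in degrees, then the opening, from 0 (shut) to 1 (fully open). A call has 1 to 20 rows; each row is the pose to reach, as a shift and turn from the pose commanded when the call began; what a row does not reach only later rows make up. A row lasts 1/8 s, in which the tool goes at most 62.5 mm and 10.7 degrees, less where a joint would pass 70% of its speed; a pose out of reach is approached as far as the arm can. A call with a gripper value outside its range is refused whole. The fingers move at their own pace and stop on an object; "newtons" is the grip in N (left out, the last holds). Time passes only in rows, so rows that repeat a pose let the fingers close. It gives the time, the measured TCP pose, the force and the opening at its end, in the units of the state.
- r.state(): the state, without advancing time (a new reading comes with each control period).
- optics.read_camera(name): name is "scene" or "top" or "wrist"; returns the picture (400x640x3 uint8, red, green, blue); there is no depth.
- optics.calibration(name): a dict with "fov_y" (degrees; the focal length in pixels is half the picture's height over the tangent of half this angle, whatever the lens; pixels are square), "cx", "cy" (the principal point, pixels), "rvec" (rotation vector, rad) and "tvec" (3), from world to camera coordinates, as OpenCV has them; the wrist camera has in their place "mount" (4x4, takes a point from camera to tool coordinates, whose origin is the TCP and whose axes are the flange's). Camera axes: x right, y down, z forward; pixel columns grow to the right and rows downward; lengths in mm; the calibration is good to about 2 mm. A picture is of the moment at which its call begins: read the wrist's pose just before it. calibration takes no time and is no camera call.
- r.job_done(): hands the job in, once; it reports no verdict.
The state is a dict: "time": time; "q": joint angles; "dq": joint speeds; "tau": joint torques, N m; "ee_pos": TCP position; "orientation": TCP orientation; "ft_force": force on the tool from outside, world axes, zero at the start; "moment": the same for the moment, N m; "grip_width": opening from 0.0 (shut) to 1.0 (fully open).
Only numpy, scipy, OpenCV 4.12 (cv2) and the standard library are available. Lean on these libraries where they do the work, as an engineer would, in place of code of your own. Each camera call takes 0.05 s, during which the arm holds its last target.

## Working session

There is one attempt and no reset: what is moved stays moved. The work goes in short steps, Python scripts to look and compute and a tool call to move; the robot and the scene stay as the last step left them, time stands still between calls to the robot, and variables do not carry over. Pictures are saved under pics/ and viewed, and the job is handed in when it is done.

Besides the shell and the picture viewer there is one more tool, called after "Emit:" as name(argument=value, ...), one argument or row to a line, values as JSON. carry_out: Moves the arm, as the interface text tells. Its arguments: {"type":"object","properties":{"motion":{"type":"array","items":{"type":"array","items":{"type":"number"}}},"newtons":{"type":"number"}},"required":["motion"]}

```bash
ls; mkdir -p pics; python3 - <<'E'
from cell import r, optics
import cv2
print(r.state(), r.pinch_z)
for n in ["scene","top","wrist"]:
    print(n, optics.calibration(n))
    im=optics.read_camera(n); cv2.imwrite(f"pics/{n}0.png",im[:,:,::-1])
E
```

```text
pics
{'time': 0.0, 'q': array([ 6.95128449e+01,  2.79206350e+00,  5.59082238e+00,  9.29318610e+01,
       -1.37724882e-04,  8.26758346e+01]), 'dq': array([-0.1406506 ,  0.03700071, -0.11848565,  0.01237704,  0.03245948,
       -0.05491631]), 'tau': array([ 1.15958937e-04, -3.38786423e+01,  3.20014429e+01,  2.04662851e-02,
       -1.40096540e-04,  7.95484169e-06]), 'ee_pos': array([119.36995794, 510.62990551, 230.11774533]), 'orientation': array([[-9.73726085e-01,  2.27721001e-01, -8.10816158e-04],
       [ 2.27722255e-01,  9.73723696e-01, -2.17697724e-03],
       [ 2.93767470e-04, -2.30442041e-03, -9.99997302e-01]]), 'ft_force': array([-0.20364821,  0.09744843, -0.45395543]), 'moment': array([-0.019414  ,  0.02463271, -0.00584703]), 'grip_width': 1.000675977425223} 18.700000000000003
scene {'fov_y': 50.464092172234324, 'cx': 318.5152834818877, 'cy': 199.57325454848345, 'rvec': array([ 1.0182877 ,  2.48271795, -1.00947061]), 'tvec': array([ 401.86808733, -199.90777299, 1448.59288981])}
top {'fov_y': 44.60249904951951, 'cx': 313.81669986644215, 'cy': 198.3993012739527, 'rvec': array([ 2.14730698, -2.1591947 ,  0.15169592]), 'tvec': array([   5.38180376,  532.48305993, 1405.81848692])}
wrist {'fov_y': 63.76505644305114, 'cx': 322.0364098557009, 'cy': 200.8784161039976, 'mount': array([[-5.29863646e-04, -9.61935724e-01, -2.73275285e-01,
         6.94497858e+01],
       [ 9.99999601e-01, -3.12987824e-04, -8.37211698e-04,
        -7.30246571e-01],
       [ 7.19812005e-04, -2.73275619e-01,  9.61935506e-01,
        -1.43588593e+02],
       [ 0.00000000e+00,  0.00000000e+00,  0.00000000e+00,
         1.00000000e+00]])}
```

View pics/scene0.png

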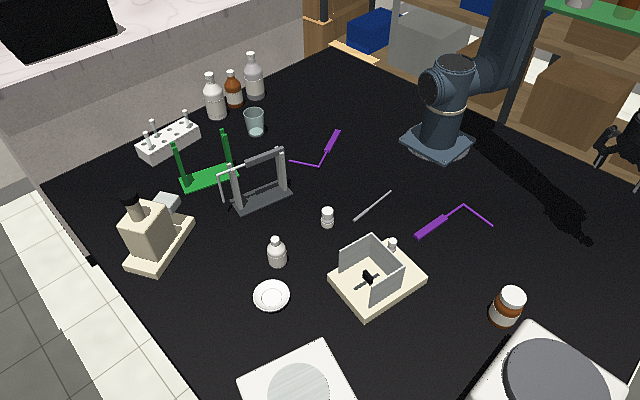

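View pics/top0.png

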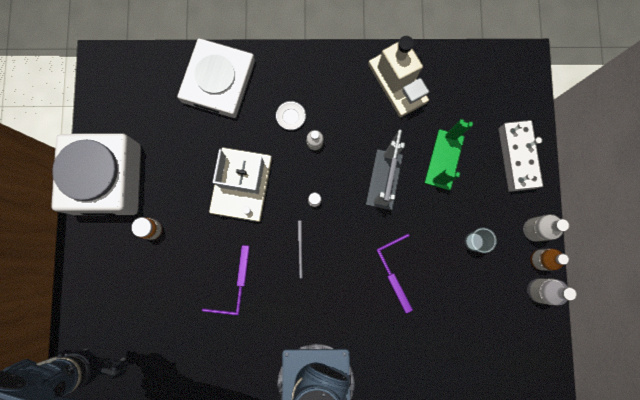

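View pics/wrist0.png

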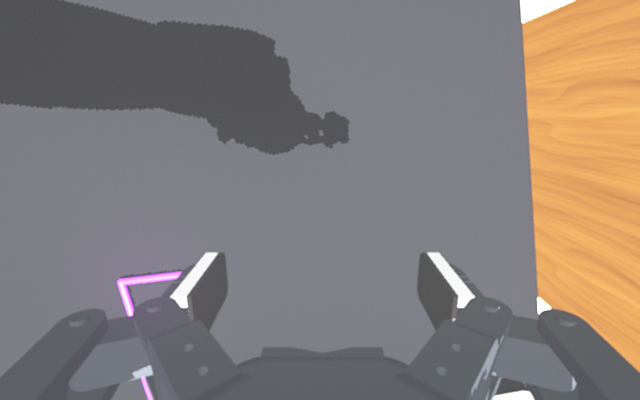

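Candidates for the rod: the grey one in the grey rack (top 393,168; scene 255,165), and purple ones lying at top (240,280) and (395,280). The rack could also be confused with the green one (top 447,155). The grey rod in the grey rack matches the description, so I'll check it in close crops.

```bash
python3 - <<'E'
import cv2
t=cv2.imread("pics/top0.png"); s=cv2.imread("pics/scene0.png")
def c(im,x0,y0,w,h,f,n): cv2.imwrite(n,cv2.resize(im[y0:y0+h,x0:x0+w],None,fx=f,fy=f,interpolation=cv2.INTER_CUBIC))
c(t,355,120,75,100,6,"pics/c_rack_t.png")
c(t,200,140,80,90,6,"pics/c_unit_t.png")
c(s,205,130,100,95,6,"pics/c_rack_s.png")
c(s,315,215,125,115,5,"pics/c_unit_s.png")
E
```

```text
(no output)
```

View pics/c_rack_t.png

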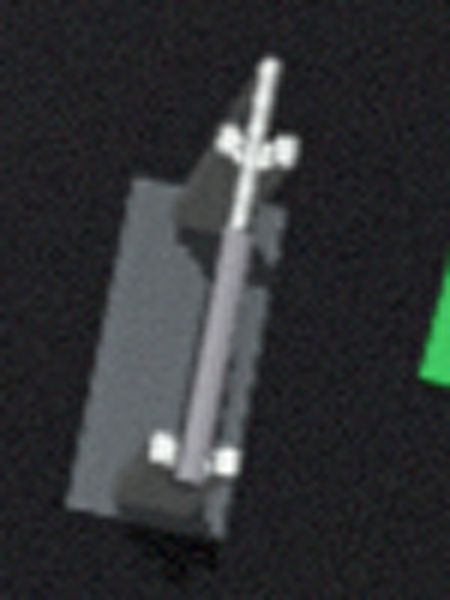

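View pics/c_unit_t.png

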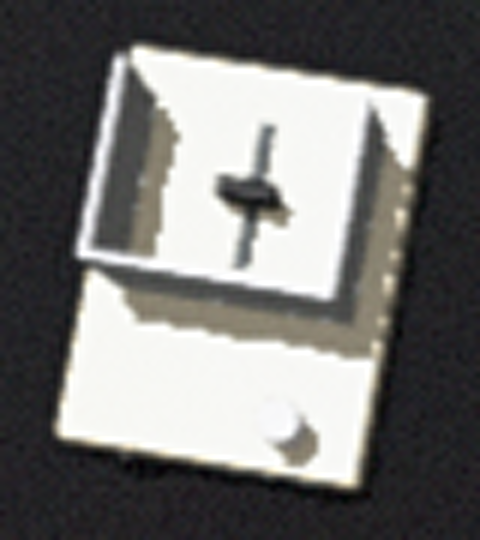

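View pics/c_rack_s.png

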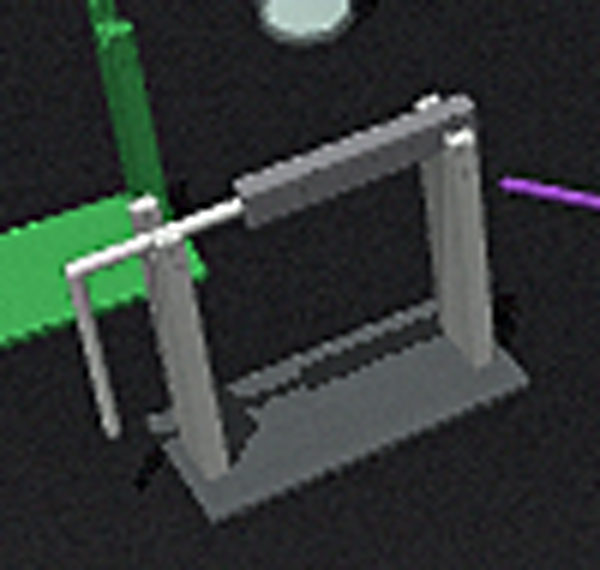

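View pics/c_unit_s.png

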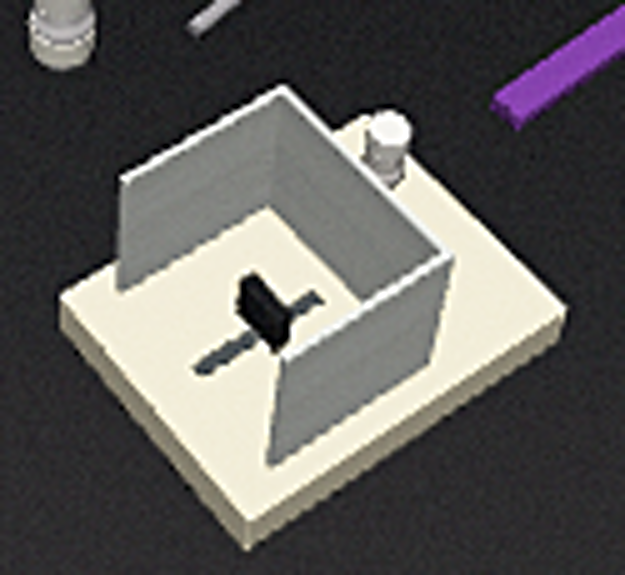

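```bash
cat > h.py <<'E'
import numpy as np, cv2
from cell import r, optics
from scipy.optimize import least_squares
C={n:optics.calibration(n) for n in("scene","top")}
def K(c):
    f=200/np.tan(np.radians(c["fov_y"]/2)); return np.array([[f,0,c["cx"]],[0,f,c["cy"]],[0,0,1.]])
def proj(n,P):
    c=C[n]; return cv2.projectPoints(np.asarray(P,float).reshape(-1,1,3),c["rvec"],c["tvec"],K(c),None)[0].reshape(-1,2)
def cam_center(n):
    R=cv2.Rodrigues(C[n]["rvec"])[0]; return -R.T@C[n]["tvec"]
def ray(n,uv,z):
    c=C[n]; R=cv2.Rodrigues(c["rvec"])[0]; o=-R.T@c["tvec"]; d=R.T@np.linalg.inv(K(c))@[*uv,1]; return o+d*(z-o[2])/d[2]
def cr(u,v,x0,y0,f): return (x0+(u+.5)/f-.5, y0+(v+.5)/f-.5)
def T(p,P):
    a=np.radians(p[2]); c,s=np.cos(a),np.sin(a); P=np.asarray(P,float)
    return np.c_[p[0]+c*P[:,0]-s*P[:,1],p[1]+s*P[:,0]+c*P[:,1],P[:,2]]
def fit(obs,p0):
    def f(p): return np.concatenate([(proj(n,T(p,[P]))[0]-uv) for n,P,uv in obs])
    s=least_squares(f,p0,loss="soft_l1"); 
    return s.x,f(s.x).reshape(-1,2)
E
cat > fit0.py <<'E'
from h import *
rt=lambda u,v:cr(u,v,355,120,6); rs=lambda u,v:cr(u,v,205,130,6)
ut=lambda u,v:cr(u,v,200,140,6); us=lambda u,v:cr(u,v,315,215,5)
rack=[("top",(60,0,161),rt(236,230)),("top",(-60,0,161),rt(190,478)),("top",(-45,0,153),rt(194.5,453.5)),("top",(100,0,160),rt(258,145)),
("top",(143,0,152),rt(269,60)),("top",(107.5,40,8),rt(135,180)),("top",(-52.5,40,8),rt(68,508)),("top",(-52.5,-40,8),rt(225,537)),
("scene",(144,0,154),rs(72,267)),("scene",(140,0,45),rs(113,434)),("scene",(107.5,40,8),rs(213,520)),("scene",(-52.5,40,8),rs(528,380))]
g=ray("top",rt(215,350),150); print(cam_center("top"),cam_center("scene"),g)
p,e=fit(rack,[g[0],g[1],-5]); print("rack",p); print(e.round(1))
unit=[("top",(100,75,35),ut(135,45)),("top",(100,-75,35),ut(428,93)),("top",(-100,-75,35),ut(362,487)),("top",(-100,75,35),ut(57,433)),
("top",(-22,60,125),ut(78,258)),("top",(-22,-60,125),ut(336,299)),("top",(75,58,125),ut(120,55)),("top",(75,-58,125),ut(370,103)),
("scene",(100,-75,35),us(62,298)),("scene",(100,75,35),us(247,517)),("scene",(-100,75,35),us(567,310)),
("scene",(75,-60,125),us(122,178)),("scene",(-22,-60,125),us(283,86)),("scene",(-22,60,125),us(453,257)),("scene",(75,60,125),us(281,359))]
g=ray("top",ut(240,270),35)
p,e=fit(unit,[g[0],g[1],-5]); print("unit",p); print(e.round(1))
from numpy import cos,sin,radians
a=radians(p[2])
for n,uv,z in (("top",ut(250,187),66),("scene",us(262,303),59)):
    w=ray(n,uv,z); d=w[:2]-p[:2]; print("lever",n,w,(cos(a)*d[0]+sin(a)*d[1],-sin(a)*d[0]+cos(a)*d[1]))
E
python3 fit0.py
```

```text
[ 337.18243405    9.88383394 1464.95839773] [1084.54067174  548.15690136  907.29156315] [ 572.48793757 -207.13658747  150.        ]
rack [ 567.79571134 -205.26946885  -12.44823982]
[[ 0.7 -0.2]
 [-0.   1.1]
 [-0.2  0.2]
 [-0.3  0.1]
 [ 0.2  0.2]
 [-0.9  1.5]
 [ 0.1 -2.4]
 [-0.  -1.7]
 [-1.3 -0.1]
 [ 0.4  0.1]
 [ 2.1 -1.1]
 [-1.5  0.8]]
unit [578.70186732 220.98838373  -9.99609094]
[[-0.2 -0.2]
 [ 0.1  0. ]
 [-1.1 -0. ]
 [-0.3  0.5]
 [ 0.2 -0.4]
 [-0.4 -0.1]
 [ 0.6 -0. ]
 [-0.4 -1.2]
 [-1.4 -1.4]
 [-0.   0.9]
 [ 0.6 -0.6]
 [-0.7 -0.4]
 [-0.1 -0.6]
 [ 0.2 -0.7]
 [ 0.7  0.3]]
lever top [610.92235008 213.75275481  66.        ] (np.float64(32.98733049477765), np.float64(-1.532925936631333))
lever scene [610.93617031 215.07309088  59.        ] (np.float64(32.77175569294915), np.float64(-0.23023416931798746))
```

Crop check: the rod is grey, in the grey rack, handle towards the robot and leg at the far end. Fit residuals are about 1 px, and the lever comes out at own x ≈ 33, in range. I'll hover over the handle and refine with the wrist camera.

Emit:
carry_out(
  motion=[
    [0.005,-0.01,0.01,0,1],
    [0.02,-0.03,0.03,0.3,1],
    [0.04,-0.07,0.05,0.7,1],
    [0.07,-0.115,0.06,0.7,1],
    [0.1,-0.16,0.06,0.7,1],
    [0.13,-0.205,0.06,0.7,1],
    [0.16,-0.255,0.06,0.7,1],
    [0.19,-0.305,0.06,0.7,1],
    [0.22,-0.355,0.06,0.7,1],
    [0.255,-0.405,0.06,0.7,1],
    [0.285,-0.455,0.06,0.7,1],
    [0.32,-0.51,0.06,0.7,1],
    [0.35,-0.56,0.06,0.7,1],
    [0.38,-0.61,0.06,0.7,1],
    [0.41,-0.65,0.06,0.7,1],
    [0.43,-0.685,0.06,0.7,1],
    [0.442,-0.705,0.06,0.7,1],
    [0.448,-0.716,0.06,0.7,1],
    [0.448,-0.716,0.06,0.7,1],
    [0.448,-0.716,0.06,0.7,1],
  ],
  newtons=100,
)

```text
time: 2.65
ee_pos: [567.2, -204.0, 292.0]
orientation: [[-0.977, 0.215, 0.0], [0.215, 0.977, 0.0], [-0.0, 0.0, -1.0]]
ft_force: [0.3, -0.2, 0.0]
grip_width: 1.002
```

```bash
cat >> h.py <<'E'
def wrist(name):
    s=r.state(); im=optics.read_camera("wrist"); cv2.imwrite(name,im[:,:,::-1]); np.savez(name+".npz",p=s["ee_pos"],R=s["orientation"]); return s
def wproj(name,P):
    d=np.load(name+".npz"); c=optics.calibration("wrist"); M=np.eye(4); M[:3,:3]=d["R"]; M[:3,3]=d["p"]; W=np.linalg.inv(M@c["mount"])
    Q=(W[:3,:3]@np.asarray(P,float).T).T+W[:3,3]; uv=(K(c)@Q.T).T; return uv[:,:2]/uv[:,2:]
def wray(name,uv,z):
    d=np.load(name+".npz"); c=optics.calibration("wrist"); M=np.eye(4); M[:3,:3]=d["R"]; M[:3,3]=d["p"]; M=M@c["mount"]
    o=M[:3,3]; dd=M[:3,:3]@np.linalg.inv(K(c))@[*uv,1]; return o+dd*(z-o[2])/dd[2]
E
python3 - <<'E'
from h import *
s=wrist("pics/w1.png"); print(s["time"],s["ee_pos"],s["ft_force"],s["q"])
print(wproj("pics/w1.png",T([567.8,-205.3,-12.45],[(60,0,161),(-60,0,161),(140,0,150),(100,0,160),(-45,0,153)])))
E
```

```text
2.65 [ 567.21235419 -203.99576624  292.01071602] [ 0.25667721 -0.15008264  0.00197976] [-2.61613958e+01  1.64793921e+01  2.82082724e+01  1.01713846e+02
  1.58205600e-02 -1.37352718e+01]
[[321.81473011 254.79631515]
 [321.77123502 122.39920075]
 [321.85059054 321.08446233]
 [321.82836494 292.14578112]
 [321.78917278 139.83937692]]
```

View pics/w1.png

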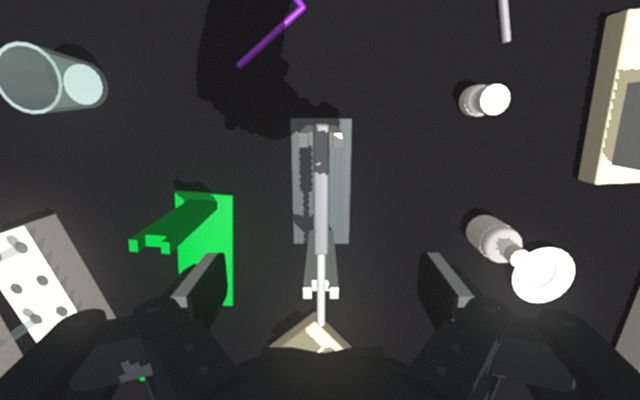

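```bash
python3 - <<'E'
from h import *
im=cv2.imread("pics/w1.png"); cv2.imwrite("pics/w1c.png",cv2.resize(im[110:340,270:370],None,fx=2.6*1,fy=2.6,interpolation=cv2.INTER_CUBIC))
for uv in [(133,243),(163,243),(176,193)]: print(wray("pics/w1.png",uv,160))
E
```

```text
[ 577.5441792  -386.47602036  160.        ]
[ 583.53098079 -359.34506539  160.        ]
[ 540.73783557 -331.48015916  160.        ]
```

View pics/w1c.png

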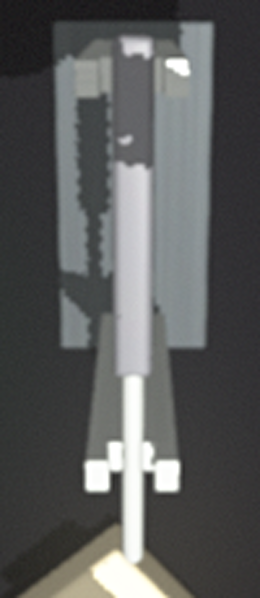

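Emit:
carry_out(
  motion=[
    [0.0005,-0.0008,-0.015,0,1],
    [0.0005,-0.0008,-0.04,0,1],
    [0.0005,-0.0008,-0.07,0,1],
    [0.0005,-0.0008,-0.1,0,0.7],
    [0.0005,-0.0008,-0.125,0,0.6],
    [0.0005,-0.0008,-0.145,0,0.5],
    [0.0005,-0.0008,-0.155,0,0.5],
    [0.0005,-0.0008,-0.16,0,0.5],
    [0.0005,-0.0008,-0.16,0,0.5],
    [0.0005,-0.0008,-0.16,0,0.5],
  ],
)

```text
time: 3.95
ee_pos: [568.7, -205.9, 132.5]
orientation: [[-0.976, 0.216, 0.002], [0.216, 0.976, -0.001], [-0.002, -0.0, -1.0]]
ft_force: [0.2, 0.2, -0.0]
grip_width: 0.502
```

```bash
python3 - <<'E'
from h import *
s=wrist("pics/w2.png"); print(s["time"],s["ee_pos"],s["ft_force"],s["grip_width"])
E
```

```text
3.95 [ 568.68350589 -205.85795704  132.4865714 ] [ 0.24857689  0.23022152 -0.02086612] 0.5019158652403451
```

View pics/w2.png

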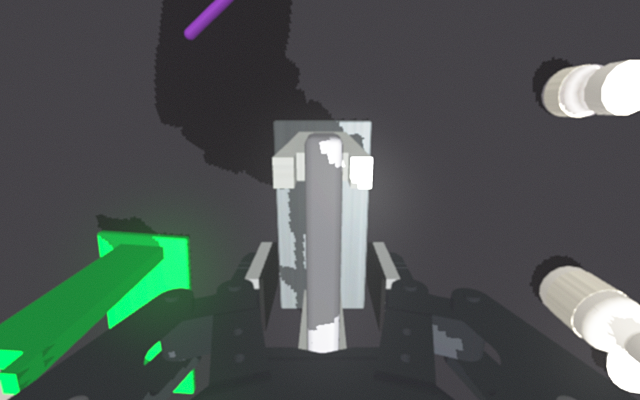

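The handle sits centred between the pads (column 323) and parallel to them. Closing.

Emit:
carry_out(
  motion=[
    [0,0,0,0,0.3],
    [0,0,0,0,0],
    [0,0,0,0,0],
    [0,0,0,0,0],
    [0,0,0,0,0],
    [0,0,0,0,0],
  ],
  newtons=120,
)

```text
time: 4.75
ee_pos: [568.4, -205.7, 132.0]
orientation: [[-0.976, 0.216, 0.001], [0.216, 0.976, -0.001], [-0.001, -0.0, -1.0]]
ft_force: [0.4, 0.4, 5.9]
grip_width: 0.14
```

```bash
python3 - <<'E'
from h import *
s=r.state(); print(s)
E
```

```text
{'time': 4.75, 'q': array([-2.62521300e+01,  1.45263150e+01,  7.52629906e+00,  8.29350695e+01,
       -1.22027187e-03, -1.37887763e+01]), 'dq': array([-0.01954427, -0.05780071,  0.01168756, -0.0475775 , -0.00568676,
        0.00250938]), 'tau': array([-5.53935952e-02, -3.87178731e+01,  2.98220944e+01, -3.05152629e-01,
        4.17702890e-03,  1.02728003e-02]), 'ee_pos': array([ 568.40185463, -205.74464174,  132.00875293]), 'orientation': array([[-9.76433688e-01,  2.15815289e-01,  1.00669233e-03],
       [ 2.15814858e-01,  9.76434164e-01, -5.20239372e-04],
       [-1.09524439e-03, -2.90720087e-04, -9.99999358e-01]]), 'ft_force': array([0.3931533 , 0.36136824, 5.93047203]), 'moment': array([ 0.03405   ,  0.2023011 , -0.06180472]), 'grip_width': 0.14001633888531775}
```

Emit:
carry_out(
  motion=[
    [0,0,0.002,0,0],
    [0,0,0.006,0,0],
    [0,0,0.014,0,0],
    [0,0,0.024,0,0],
    [0,0,0.04,0,0],
    [0,0,0.06,0,0],
    [0,0,0.08,0,0],
    [0,0,0.095,0,0],
    [0,0,0.105,0,0],
    [0,0,0.11,0,0],
    [0,0,0.11,0,0],
    [0,0,0.11,0,0],
  ],
)

```text
time: 6.25
ee_pos: [567.8, -205.5, 240.4]
orientation: [[-0.976, 0.216, -0.001], [0.216, 0.976, 0.001], [0.002, 0.0, -1.0]]
ft_force: [0.2, 0.4, -2.6]
grip_width: 0.145
```

```bash
python3 - <<'E'
from h import *
s=wrist("pics/w3.png"); print(s["time"],s["ee_pos"],s["ft_force"],s["moment"],s["grip_width"])
for n in ("scene","top"):
    im=optics.read_camera(n)[:,:,::-1]; cv2.imwrite(f"pics/{n}3.png",im)
im=cv2.imread("pics/scene3.png"); cv2.imwrite("pics/scene3c.png",cv2.resize(im[60:230,180:330],None,fx=4,fy=3.5))
E
```

```text
6.25 [ 567.76124742 -205.45214009  240.35787961] [ 0.2363433   0.44917622 -2.62945905] [ 0.05913816  0.14750676 -0.0190258 ] 0.1449931372862402
```

View pics/scene3c.png

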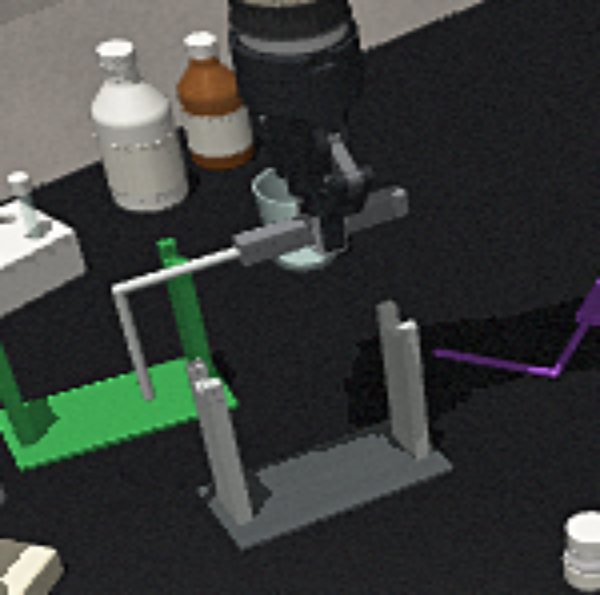

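View pics/w3.png

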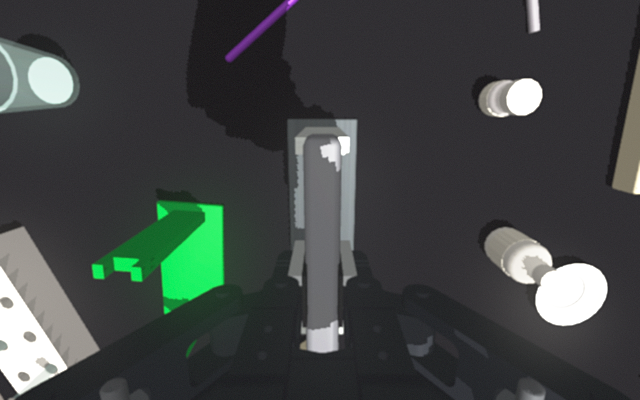

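```bash
python3 - <<'E'
from h import *
print(proj("scene",T([567.4,-205,-12.45],[(144,0,262.4),(140,0,153.4),(-60,0,269.4)])))
im=cv2.imread("pics/scene3.png"); cv2.imwrite("pics/scene3d.png",cv2.resize(im[100:185,195:295],None,fx=7,fy=7,interpolation=cv2.INTER_CUBIC))
E
```

```text
[[207.28411403 141.29116612]
 [216.95473514 173.60430803]
 [280.53826078 112.81078836]]
```

View pics/scene3d.png

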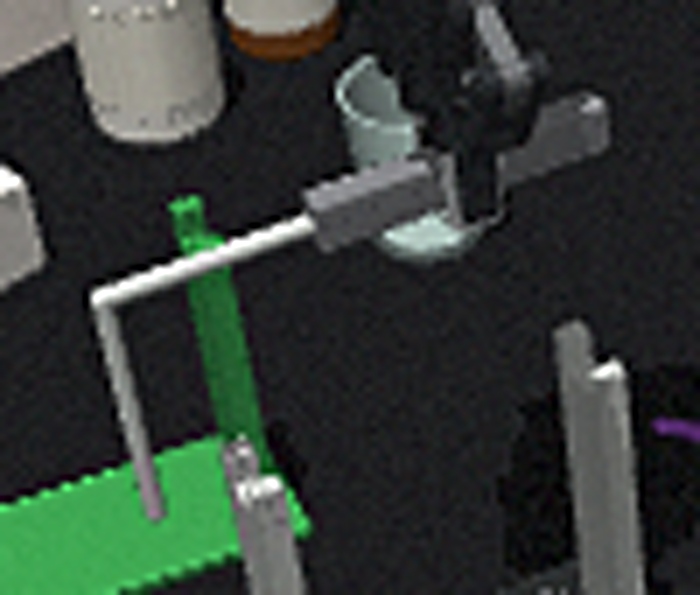

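Rod held level: bend at (208,142) and tip at (217,174) agree with the prediction within 1 px. Transferring it to above and behind the switch.

Emit:
carry_out(
  motion=[
    [-0.001,0.008,0.003,0,0],
    [-0.004,0.028,0.006,0.2,0],
    [-0.01,0.058,0.006,0.5,0],
    [-0.015,0.093,0.006,0.8,0],
    [-0.022,0.13,0.006,1,0],
    [-0.028,0.17,0.006,1.2,0],
    [-0.034,0.21,0.006,1.4,0],
    [-0.041,0.25,0.006,1.6,0],
    [-0.048,0.29,0.006,1.8,0],
    [-0.054,0.33,0.006,2,0],
    [-0.06,0.368,0.006,2.2,0],
    [-0.066,0.4,0.006,2.45,0],
    [-0.07,0.424,0.006,2.45,0],
    [-0.072,0.437,0.006,2.45,0],
    [-0.072,0.441,0.006,2.45,0],
    [-0.072,0.441,0.006,2.45,0],
    [-0.072,0.441,0.006,2.45,0],
  ],
)

```text
time: 8.52
ee_pos: [496.3, 234.6, 247.3]
orientation: [[-0.985, 0.175, 0.0], [0.175, 0.985, -0.0], [-0.0, -0.0, -1.0]]
ft_force: [0.3, 0.1, -1.3]
grip_width: 0.142
```

```bash
python3 - <<'E'
from h import *
s=wrist("pics/w4.png"); print(s["time"],s["ee_pos"],s["ft_force"],s["moment"],s["orientation"][:,1])
for n in ("scene","top"):
    im=optics.read_camera(n)[:,:,::-1]; cv2.imwrite(f"pics/{n}4.png",im)
im=cv2.imread("pics/scene4.png"); cv2.imwrite("pics/scene4c.png",cv2.resize(im[170:330,315:445],None,fx=4,fy=3.7))
im=cv2.imread("pics/top4.png"); cv2.imwrite("pics/top4c.png",cv2.resize(im[130:230,195:285],None,fx=5,fy=5))
h=s["ee_pos"]; hz=h[2]+18
P=T([h[0]-.4,h[1]+.5,-10],[(144,0,hz+4),(140,0,hz-105)]); print(P); 
for n in("scene","top"): print(proj(n,P))
E
```

```text
8.525 [496.30808248 234.63210328 247.34173487] [ 0.3097771   0.07664703 -1.30249867] [0.048968   0.06377454 0.0244269 ] [ 1.75101722e-01  9.84550300e-01 -3.06569550e-04]
[[637.72039892 210.1267657  269.34173487]
 [633.7811679  210.82135841 160.34173487]]
[[363.79022825 221.73196191]
 [361.92061348 253.8695015 ]]
[[231.26404674 144.72763164]
 [237.50323079 155.89581472]]
```

View pics/scene4c.png

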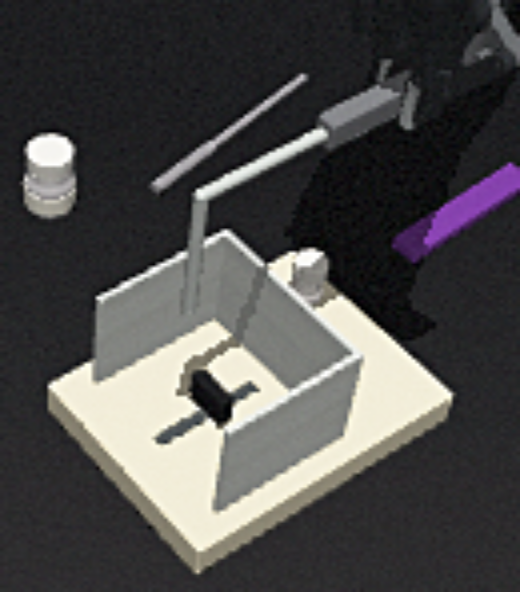

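View pics/top4c.png

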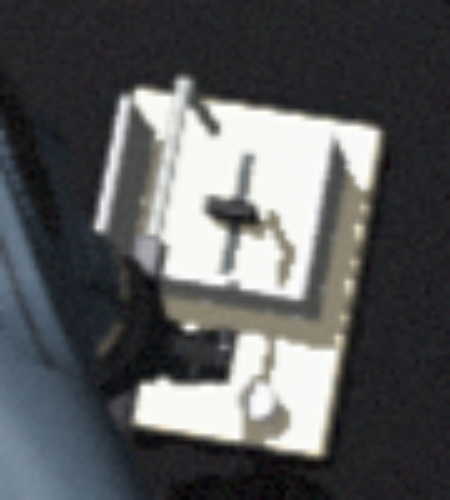

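Rod matches the prediction again. Leg is at unit x≈56, y≈0, and the switch is clear in front of it. Descending.

Emit:
carry_out(
  motion=[
    [0,0,-0.006,0,0],
    [0,0,-0.018,0,0],
    [0,0,-0.034,0,0],
    [0,0,-0.05,0,0],
    [0,0,-0.066,0,0],
    [0,0,-0.08,0,0],
    [0,0,-0.092,0,0],
    [0,0,-0.102,0,0],
    [0,0,-0.11,0,0],
    [0,0,-0.115,0,0],
    [0,0,-0.117,0,0],
    [0,0,-0.117,0,0],
    [0,0,-0.117,0,0],
  ],
)

```text
time: 10.3
ee_pos: [496.4, 235.5, 130.8]
orientation: [[-0.985, 0.174, 0.001], [0.174, 0.985, 0.0], [-0.001, 0.0, -1.0]]
ft_force: [0.4, 0.1, -1.5]
grip_width: 0.142
```

```bash
python3 - <<'E'
from h import *
s=r.state(); print(s["time"],s["ee_pos"],s["ft_force"],s["moment"])
for n in ("scene","top"):
    im=optics.read_camera(n)[:,:,::-1]; cv2.imwrite(f"pics/{n}5.png",im)
im=cv2.imread("pics/scene5.png"); cv2.imwrite("pics/scene5c.png",cv2.resize(im[210:320,325:435],None,fx=5,fy=5))
for i in range(3): s=r.state(); print(s["time"],s["ft_force"])
E
```

```text
10.3 [496.40214576 235.48607781 130.79310959] [ 0.37041846  0.06374364 -1.45105893] [-0.00892591  0.08774141 -0.02858872]
10.4 [-0.3194764  -0.06147368 -1.95703286]
10.4 [-0.3194764  -0.06147368 -1.95703286]
10.4 [-0.3194764  -0.06147368 -1.95703286]
```

View pics/scene5c.png

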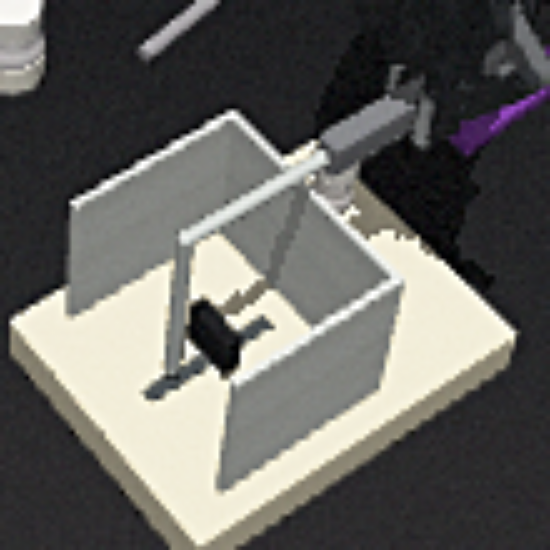

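Leg is down behind the switch, touching nothing. Starting the pull, staying short of the earliest possible stop.

Emit:
carry_out(
  motion=[
    [-0.003,0.0005,0,0,0],
    [-0.006,0.001,0,0,0],
    [-0.009,0.0016,0,0,0],
    [-0.012,0.0021,0,0,0],
    [-0.014,0.0025,0,0,0],
    [-0.016,0.0028,0,0,0],
    [-0.018,0.0032,0,0,0],
    [-0.02,0.0035,0,0,0],
    [-0.022,0.0039,0,0,0],
    [-0.024,0.0042,0,0,0],
  ],
)

```text
time: 11.65
ee_pos: [472.2, 239.6, 130.4]
orientation: [[-0.985, 0.174, 0.0], [0.174, 0.985, -0.0], [-0.0, 0.0, -1.0]]
ft_force: [1.8, 0.7, -2.5]
grip_width: 0.138
```

```bash
cat > f.py <<'E'
from h import *
s=r.state(); p=np.array([578.7,221.0]); a=np.radians(-10); u=np.array([np.cos(a),np.sin(a)])
print(s["time"],s["ee_pos"].round(2),s["ft_force"].round(2),s["moment"].round(3),"Fx_unit",round(float(s["ft_force"][:2]@u),2),"leg x",round(float((s["ee_pos"][:2]-[.4,-.5]-p)@u+140),2),"z",s["orientation"][:,2].round(4))
E
python3 f.py
```

```text
11.65 [472.16 239.58 130.4 ] [ 1.82  0.69 -2.5 ] [-0.093 -0.436  0.036] Fx_unit 1.67 leg x 31.37 z [ 4.e-04 -0.e+00 -1.e+00]
```

Emit:
carry_out(
  motion=[
    [-0.001,0.0002,0,0,0],
    [-0.002,0.0004,0,0,0],
    [-0.003,0.0005,0,0,0],
    [-0.004,0.0007,0,0,0],
    [-0.005,0.0009,0,0,0],
    [-0.006,0.0011,0,0,0],
    [-0.0065,0.0011,0,0,0],
    [-0.007,0.0012,0,0,0],
  ],
)

```text
time: 12.65
ee_pos: [465.1, 240.8, 130.4]
orientation: [[-0.985, 0.174, 0.0], [0.174, 0.985, 0.0], [-0.0, 0.0, -1.0]]
ft_force: [2.8, -1.1, -2.6]
grip_width: 0.146
```

```bash
python3 f.py
```

```text
12.65 [465.11 240.83 130.36] [ 2.79 -1.05 -2.62] [-0.103 -0.465  0.026] Fx_unit 2.93 leg x 24.21 z [ 1.e-04  1.e-04 -1.e+00]
```

Emit:
carry_out(
  motion=[
    [-0.0005,0.0001,0,0,0],
    [-0.001,0.0002,0,0,0],
  ],
)

```text
time: 12.9
ee_pos: [464.1, 241.0, 130.3]
orientation: [[-0.985, 0.174, 0.0], [0.174, 0.985, 0.0], [-0.0, 0.0, -1.0]]
ft_force: [1.5, -0.0, -2.3]
grip_width: 0.144
```

Emit:
carry_out(
  motion=[
    [-0.0005,0.0001,0,0,0],
    [-0.001,0.0002,0,0,0],
  ],
)

```text
time: 13.15
ee_pos: [463.0, 241.2, 130.3]
orientation: [[-0.985, 0.174, -0.0], [0.174, 0.985, -0.0], [0.0, -0.0, -1.0]]
ft_force: [2.2, -0.6, -1.8]
grip_width: 0.143
```

Emit:
carry_out(
  motion=[
    [-0.0005,0.0001,0,0,0],
    [-0.001,0.0002,0,0,0],
  ],
)

```text
time: 13.4
ee_pos: [462.1, 241.4, 130.3]
orientation: [[-0.985, 0.174, 0.0], [0.174, 0.985, -0.0], [-0.0, -0.0, -1.0]]
ft_force: [2.0, -0.1, -1.8]
grip_width: 0.138
```

Emit:
carry_out(
  motion=[
    [-0.0005,0.0001,0,0,0],
    [-0.001,0.0002,0,0,0],
  ],
)

```text
time: 13.65
ee_pos: [461.0, 241.6, 130.3]
orientation: [[-0.985, 0.174, -0.0], [0.174, 0.985, -0.0], [0.0, -0.0, -1.0]]
ft_force: [2.0, -0.8, -2.1]
grip_width: 0.139
```

Emit:
carry_out(
  motion=[
    [-0.0005,0.0001,0,0,0],
    [-0.001,0.0002,0,0,0],
  ],
)

```text
time: 13.9
ee_pos: [460.1, 241.8, 130.3]
orientation: [[-0.985, 0.174, 0.0], [0.174, 0.985, -0.0], [-0.0, -0.0, -1.0]]
ft_force: [2.4, -1.8, -2.4]
grip_width: 0.14
```

```bash
python3 f.py
```

```text
13.9 [460.06 241.75 130.33] [ 2.4  -1.77 -2.38] [-0.088 -0.415  0.029] Fx_unit 2.67 leg x 19.07 z [ 0.e+00 -1.e-04 -1.e+00]
```

Emit:
carry_out(
  motion=[
    [-0.0005,0.0001,0,0,0],
    [-0.001,0.0002,0,0,0],
  ],
)

```text
time: 14.15
ee_pos: [459.0, 242.0, 130.3]
orientation: [[-0.985, 0.174, -0.0], [0.174, 0.985, -0.0], [-0.0, -0.0, -1.0]]
ft_force: [2.7, -0.5, -1.7]
grip_width: 0.141
```

Emit:
carry_out(
  motion=[
    [-0.0005,0.0001,0,0,0],
    [-0.001,0.0002,0,0,0],
  ],
)

```text
time: 14.4
ee_pos: [458.1, 242.1, 130.3]
orientation: [[-0.985, 0.174, -0.0], [0.174, 0.985, -0.0], [-0.0, -0.0, -1.0]]
ft_force: [2.0, -1.2, -2.0]
grip_width: 0.143
```

Emit:
carry_out(
  motion=[
    [-0.0005,0.0001,0,0,0],
    [-0.001,0.0002,0,0,0],
  ],
)

```text
time: 14.65
ee_pos: [457.1, 242.3, 130.3]
orientation: [[-0.985, 0.174, -0.0], [0.174, 0.985, -0.0], [0.0, -0.0, -1.0]]
ft_force: [2.3, -0.8, -2.3]
grip_width: 0.143
```

Emit:
carry_out(
  motion=[
    [-0.0005,0.0001,0,0,0],
    [-0.001,0.0002,0,0,0],
  ],
)

```text
time: 14.9
ee_pos: [456.0, 242.6, 130.3]
orientation: [[-0.985, 0.174, -0.0], [0.174, 0.985, -0.0], [0.0, -0.0, -1.0]]
ft_force: [1.6, -1.5, -1.6]
grip_width: 0.14
```

```bash
python3 f.py
```

```text
14.9 [456.05 242.57 130.31] [ 1.55 -1.45 -1.57] [-0.202 -0.4   -0.031] Fx_unit 1.78 leg x 14.99 z [-0.e+00 -1.e-04 -1.e+00]
```

Emit:
carry_out(
  motion=[
    [-0.0005,0.0001,0,0,0],
    [-0.0005,0.0001,0,0,0],
  ],
)

```text
time: 15.15
ee_pos: [455.5, 242.7, 130.3]
orientation: [[-0.985, 0.174, -0.0], [0.174, 0.985, -0.0], [0.0, -0.0, -1.0]]
ft_force: [2.9, -0.4, -1.3]
grip_width: 0.139
```

Emit:
carry_out(
  motion=[
    [-0.0005,0.0001,0,0,0],
    [-0.0005,0.0001,0,0,0],
  ],
)

```text
time: 15.4
ee_pos: [455.0, 242.8, 130.3]
orientation: [[-0.985, 0.174, -0.0], [0.174, 0.985, -0.0], [0.0, -0.0, -1.0]]
ft_force: [1.2, -0.9, -2.1]
grip_width: 0.139
```

```bash
python3 f.py; python3 - <<'E'
from h import *
im=optics.read_camera("scene")[:,:,::-1]; cv2.imwrite("pics/scene6.png",im)
cv2.imwrite("pics/scene6c.png",cv2.resize(im[210:320,325:435],None,fx=5,fy=5))
E
```

```text
15.4 [455.03 242.77 130.29] [ 1.18 -0.9  -2.07] [-0.244 -0.384 -0.126] Fx_unit 1.32 leg x 13.95 z [-1.e-04 -1.e-04 -1.e+00]
```

View pics/scene6c.png

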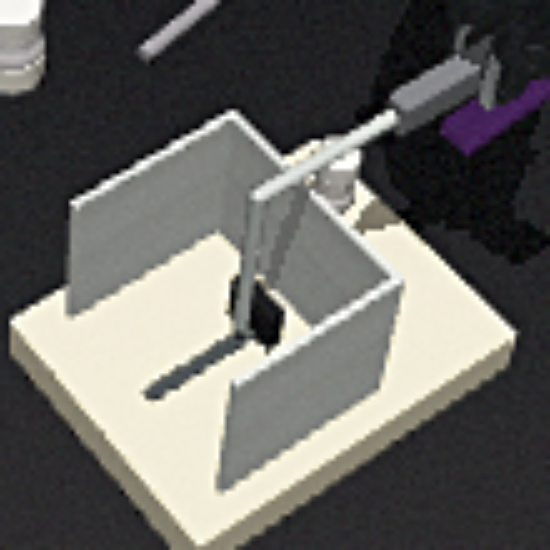

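Emit:
carry_out(
  motion=[
    [-0.0005,0.0001,0,0,0],
    [-0.0005,0.0001,0,0,0],
  ],
)

```text
time: 15.7
ee_pos: [454.6, 242.9, 130.3]
orientation: [[-0.985, 0.174, 0.0], [0.174, 0.985, -0.0], [-0.0, -0.0, -1.0]]
ft_force: [2.5, -0.4, -3.3]
grip_width: 0.143
```

Emit:
carry_out(
  motion=[
    [-0.0005,0.0001,0,0,0],
    [-0.0005,0.0001,0,0,0],
  ],
)

```text
time: 15.95
ee_pos: [454.6, 242.9, 130.3]
orientation: [[-0.985, 0.174, 0.001], [0.174, 0.985, -0.0], [-0.001, -0.0, -1.0]]
ft_force: [4.6, -2.0, -3.4]
grip_width: 0.141
```

```bash
python3 f.py
```

```text
15.95 [454.59 242.88 130.27] [ 4.59 -2.04 -3.42] [-0.317 -0.839 -0.063] Fx_unit 4.88 leg x 13.49 z [ 1.e-03 -2.e-04 -1.e+00]
```

Stop felt: the TCP stopped moving and the force rose. Building up to about 8 N in small steps.

Emit:
carry_out(
  motion=[
    [-0.0003,0.0001,0,0,0],
    [-0.0003,0.0001,0,0,0],
  ],
)

```text
time: 16.2
ee_pos: [454.5, 242.9, 130.2]
orientation: [[-0.985, 0.174, 0.001], [0.174, 0.985, -0.0], [-0.001, -0.0, -1.0]]
ft_force: [5.5, -1.5, -4.7]
grip_width: 0.147
```

```bash
python3 f.py
```

```text
16.2 [454.51 242.93 130.22] [ 5.55 -1.51 -4.73] [-0.334 -1.044 -0.016] Fx_unit 5.72 leg x 13.41 z [ 1.4e-03 -4.0e-04 -1.0e+00]
```

Emit:
carry_out(
  motion=[
    [-0.0003,0,0,0,0],
    [-0.0005,0.0001,0,0,0],
    [-0.0005,0.0001,0,0,0],
  ],
)

```text
time: 16.58
ee_pos: [454.4, 243.0, 130.1]
orientation: [[-0.985, 0.174, 0.002], [0.174, 0.985, -0.001], [-0.002, -0.0, -1.0]]
ft_force: [6.2, -1.3, -5.6]
grip_width: 0.144
```

```bash
python3 f.py
```

```text
16.575 [454.43 242.97 130.14] [ 6.25 -1.33 -5.63] [-0.365 -1.32  -0.06 ] Fx_unit 6.39 leg x 13.32 z [ 2.2e-03 -5.0e-04 -1.0e+00]
```

Emit:
carry_out(
  motion=[
    [-0.0003,0,0,0,0],
    [-0.0006,0.0001,0,0,0],
    [-0.0006,0.0001,0,0,0],
  ],
)

```text
time: 16.95
ee_pos: [454.3, 243.0, 130.2]
orientation: [[-0.985, 0.174, 0.003], [0.174, 0.985, -0.001], [-0.003, -0.0, -1.0]]
ft_force: [6.4, -1.7, -5.2]
grip_width: 0.143
```

```bash
python3 f.py
```

```text
16.95 [454.3 243.  130.2] [ 6.4  -1.68 -5.23] [-0.375 -1.519 -0.011] Fx_unit 6.59 leg x 13.19 z [ 3.1e-03 -7.0e-04 -1.0e+00]
```

Emit:
carry_out(
  motion=[
    [-0.0004,0.0001,0,0,0],
    [-0.0004,0.0001,0,0,0],
  ],
)

```text
time: 17.2
ee_pos: [454.3, 243.0, 130.1]
orientation: [[-0.985, 0.175, 0.004], [0.175, 0.985, -0.001], [-0.004, -0.0, -1.0]]
ft_force: [7.8, -1.3, -5.1]
grip_width: 0.143
```

```bash
python3 f.py
```

```text
17.2 [454.25 243.03 130.14] [ 7.82 -1.32 -5.15] [-0.429 -1.682  0.016] Fx_unit 7.93 leg x 13.14 z [ 3.8e-03 -8.0e-04 -1.0e+00]
```

Now about 7.9 N. Holding, with samples in between.

Emit:
carry_out(
  motion=[
    [0,0,0,0,0],
    [0,0,0,0,0],
    [0,0,0,0,0],
    [0,0,0,0,0],
  ],
)

```text
time: 17.7
ee_pos: [454.3, 243.0, 130.2]
orientation: [[-0.985, 0.175, 0.004], [0.175, 0.985, -0.001], [-0.004, -0.0, -1.0]]
ft_force: [8.3, -1.1, -6.0]
grip_width: 0.139
```

```bash
python3 f.py
```

```text
17.7 [454.25 243.03 130.16] [ 8.33 -1.11 -5.95] [-0.378 -1.649 -0.094] Fx_unit 8.39 leg x 13.14 z [ 3.8e-03 -8.0e-04 -1.0e+00]
```

Emit:
carry_out(
  motion=[
    [0,0,0,0,0],
    [0,0,0,0,0],
    [0,0,0,0,0],
    [0,0,0,0,0],
    [0,0,0,0,0],
    [0,0,0,0,0],
  ],
)

```text
time: 18.45
ee_pos: [454.3, 243.1, 130.2]
orientation: [[-0.985, 0.175, 0.004], [0.175, 0.985, -0.001], [-0.004, -0.0, -1.0]]
ft_force: [7.8, -2.0, -7.0]
grip_width: 0.144
```

```bash
python3 f.py
```

```text
18.45 [454.27 243.05 130.17] [ 7.85 -1.99 -7.  ] [-0.41 -1.67 -0.03] Fx_unit 8.07 leg x 13.15 z [ 3.9e-03 -8.0e-04 -1.0e+00]
```

Emit:
carry_out(
  motion=[
    [0,0,0,0,0],
    [0,0,0,0,0],
    [0,0,0,0,0],
    [0,0,0,0,0],
    [0,0,0,0,0],
    [0,0,0,0,0],
  ],
)

```text
time: 19.2
ee_pos: [454.2, 243.0, 130.2]
orientation: [[-0.985, 0.175, 0.004], [0.175, 0.985, -0.001], [-0.004, -0.0, -1.0]]
ft_force: [7.7, -1.0, -6.7]
grip_width: 0.143
```

Emit:
carry_out(
  motion=[
    [0,0,0,0,0],
    [0,0,0,0,0],
    [0,0,0,0,0],
    [0,0,0,0,0],
    [0,0,0,0,0],
    [0,0,0,0,0],
    [0,0,0,0,0],
    [0,0,0,0,0],
  ],
)

```text
time: 20.2
ee_pos: [454.3, 243.0, 130.2]
orientation: [[-0.985, 0.175, 0.004], [0.175, 0.985, -0.001], [-0.004, -0.0, -1.0]]
ft_force: [7.9, -1.8, -6.3]
grip_width: 0.144
```

```bash
python3 f.py; python3 - <<'E'
from h import *
im=optics.read_camera("scene")[:,:,::-1]; cv2.imwrite("pics/scene7.png",im)
cv2.imwrite("pics/scene7c.png",cv2.resize(im[210:320,325:435],None,fx=5,fy=5,interpolation=cv2.INTER_CUBIC))
E
```

```text
20.2 [454.27 243.04 130.16] [ 7.88 -1.76 -6.27] [-0.381 -1.66  -0.03 ] Fx_unit 8.07 leg x 13.15 z [ 3.8e-03 -8.0e-04 -1.0e+00]
```

View pics/scene7c.png

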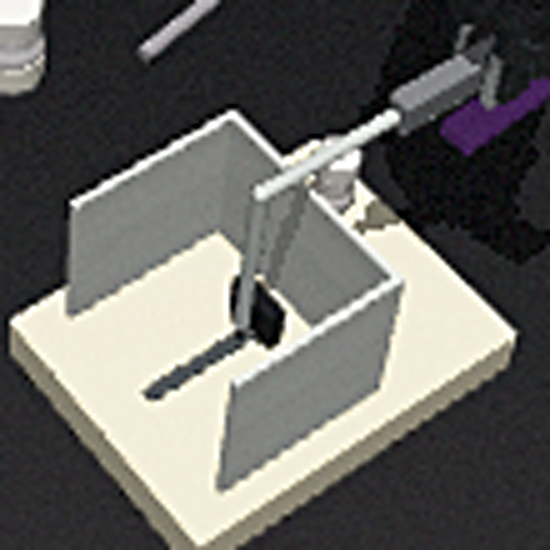

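Held for 3 s at about 8 N with no visible drift. Backing the leg off the switch, then lifting.

Emit:
carry_out(
  motion=[
    [0.001,-0.0002,0,0,0],
    [0.002,-0.0004,0,0,0],
    [0.004,-0.0007,0,0,0],
    [0.007,-0.0012,0,0,0],
    [0.01,-0.0018,0,0,0],
    [0.014,-0.0025,0,0,0],
    [0.018,-0.0032,0,0,0],
    [0.02,-0.0035,0,0,0],
    [0.02,-0.0035,0,0,0],
    [0.02,-0.0035,0,0,0],
  ],
)

```text
time: 21.5
ee_pos: [472.2, 239.9, 130.3]
orientation: [[-0.985, 0.174, -0.0], [0.174, 0.985, -0.0], [0.0, -0.0, -1.0]]
ft_force: [0.5, -0.5, -1.5]
grip_width: 0.141
```

```bash
python3 f.py; python3 - <<'E'
from h import *
im=optics.read_camera("scene")[:,:,::-1]; cv2.imwrite("pics/scene8.png",im)
cv2.imwrite("pics/scene8c.png",cv2.resize(im[210:320,325:435],None,fx=5,fy=5,interpolation=cv2.INTER_CUBIC))
E
```

```text
21.5 [472.2  239.89 130.31] [ 0.48 -0.54 -1.55] [-0.018  0.08   0.014] Fx_unit 0.56 leg x 31.36 z [-2.e-04 -0.e+00 -1.e+00]
```

View pics/scene8c.png

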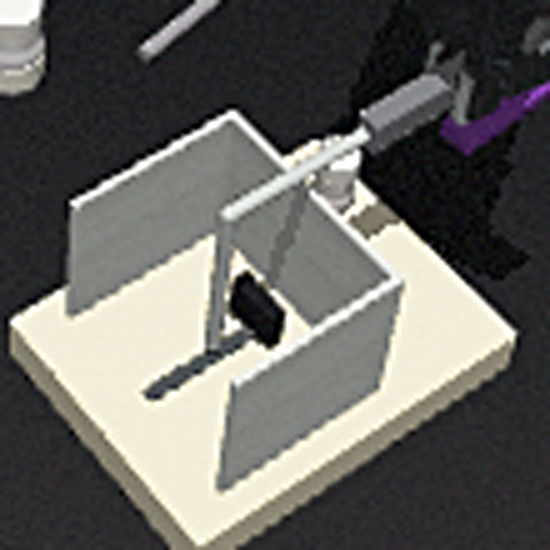

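Switch stays at its stop, and the leg is clear of it. Lifting.

Emit:
carry_out(
  motion=[
    [0,0,0.004,0,0],
    [0,0,0.014,0,0],
    [0,0,0.028,0,0],
    [0,0,0.046,0,0],
    [0,0,0.064,0,0],
    [0,0,0.082,0,0],
    [0,0,0.098,0,0],
    [0,0,0.11,0,0],
    [0,0,0.118,0,0],
    [0,0,0.12,0,0],
    [0,0,0.12,0,0],
    [0,0,0.12,0,0],
  ],
)

```text
time: 23.05
ee_pos: [472.0, 239.8, 249.5]
orientation: [[-0.985, 0.174, -0.001], [0.174, 0.985, -0.0], [0.001, -0.001, -1.0]]
ft_force: [-0.1, 0.7, -1.2]
grip_width: 0.141
```

```bash
python3 f.py; python3 - <<'E'
from h import *
s=wrist("pics/w9.png")
im=optics.read_camera("scene")[:,:,::-1]; cv2.imwrite("pics/scene9.png",im)
cv2.imwrite("pics/scene9c.png",cv2.resize(im[165:275,340:440],None,fx=6,fy=5,interpolation=cv2.INTER_CUBIC))
h=s["ee_pos"]; hz=h[2]+18
print(proj("scene",T([h[0]-.4,h[1]+.5,-10],[(144,0,hz+4),(140,0,hz-105),(60,0,hz+11),(60,7,hz-11)])))
E
```

```text
23.05 [471.95 239.78 249.52] [-0.14  0.74 -1.22] [ 0.016  0.061 -0.012] Fx_unit -0.27 leg x 31.13 z [-1.4e-03 -5.0e-04 -1.0e+00]
[[373.85960239 215.91185575]
 [371.14018313 248.28875477]
 [405.61555296 196.32370611]
 [406.45826115 205.62462165]]
```

View pics/scene9c.png

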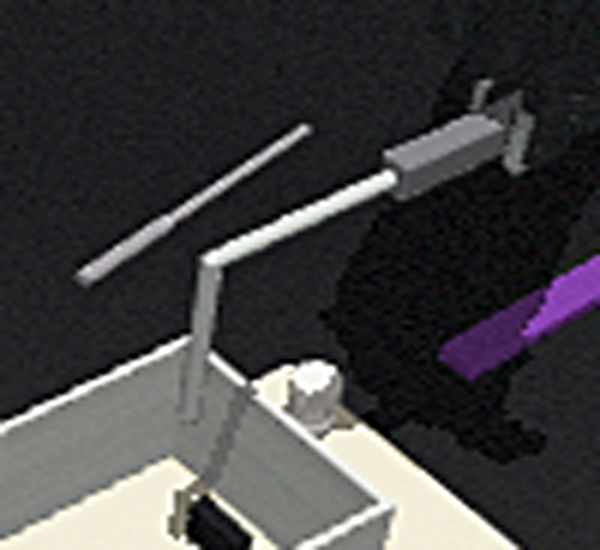

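View pics/w9.png

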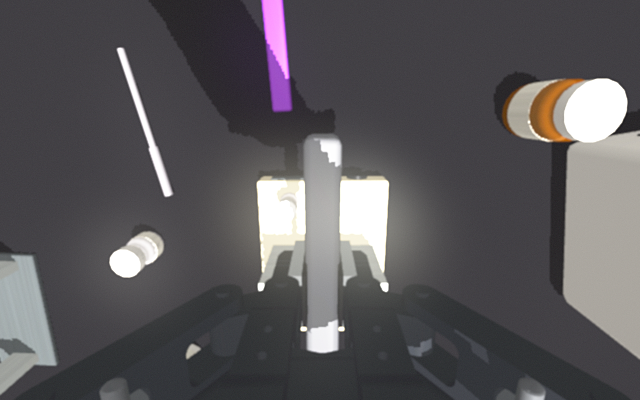

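Bend (374.5,216) and tip (372,249) match the rigid prediction, so the rod hasn't slipped in the grip. Going back over the rack.

Emit:
carry_out(
  motion=[
    [0.002,-0.008,0,0,0],
    [0.006,-0.028,0,-0.2,0],
    [0.012,-0.058,0,-0.5,0],
    [0.02,-0.093,0,-0.8,0],
    [0.028,-0.13,0,-1,0],
    [0.036,-0.17,0,-1.2,0],
    [0.045,-0.21,0,-1.4,0],
    [0.054,-0.25,0,-1.6,0],
    [0.062,-0.29,0,-1.8,0],
    [0.071,-0.33,0,-2,0],
    [0.079,-0.368,0,-2.2,0],
    [0.086,-0.4,0,-2.45,0],
    [0.091,-0.424,0,-2.45,0],
    [0.094,-0.438,0,-2.45,0],
    [0.0958,-0.4455,0,-2.45,0],
    [0.0958,-0.4455,0,-2.45,0],
    [0.0958,-0.4455,0,-2.45,0],
  ],
)

```text
time: 25.28
ee_pos: [568.1, -204.7, 250.5]
orientation: [[-0.977, 0.215, 0.0], [0.215, 0.977, 0.0], [0.0, 0.0, -1.0]]
ft_force: [-0.1, 0.5, -2.3]
grip_width: 0.14
```

```bash
python3 - <<'E'
from h import *
s=wrist("pics/w10.png"); print(s["time"],s["ee_pos"],s["ft_force"],s["orientation"])
for n in ("scene","top"):
    im=optics.read_camera(n)[:,:,::-1]; cv2.imwrite(f"pics/{n}10.png",im)
im=cv2.imread("pics/scene10.png"); cv2.imwrite("pics/scene10c.png",cv2.resize(im[90:220,195:305],None,fx=5,fy=4.5,interpolation=cv2.INTER_CUBIC))
E
```

```text
25.275 [ 568.07388903 -204.74179247  250.52399384] [-0.07184433  0.52008148 -2.27467412] [[-9.76640070e-01  2.14881759e-01  5.39172669e-05]
 [ 2.14881764e-01  9.76640000e-01  3.71319421e-04]
 [ 2.71320106e-05  3.74231263e-04 -9.99999930e-01]]
```

View pics/w10.png

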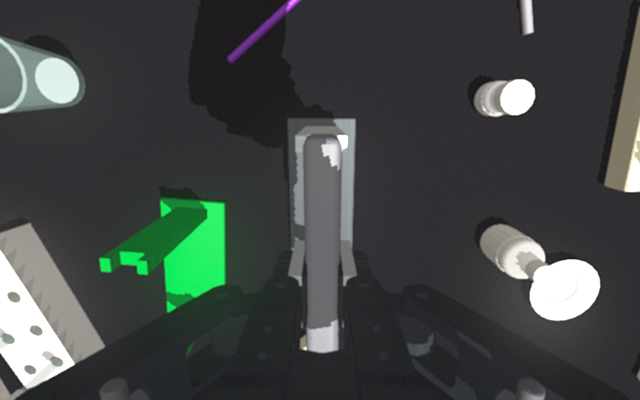

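View pics/scene10c.png

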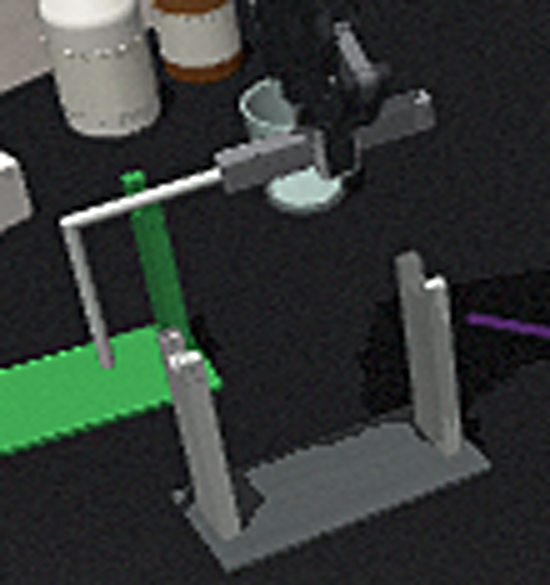

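Emit:
carry_out(
  motion=[
    [0,0,-0.005,0,0],
    [0,0,-0.018,0,0],
    [0,0,-0.036,0,0],
    [0,0,-0.054,0,0],
    [0,0,-0.07,0,0],
    [0,0,-0.084,0,0],
    [0,0,-0.094,0,0],
    [0,0,-0.1,0,0],
    [0,0,-0.1,0,0],
    [0,0,-0.1,0,0],
    [0,0,-0.1,0,0],
  ],
)

```text
time: 26.8
ee_pos: [568.5, -205.8, 151.1]
orientation: [[-0.976, 0.216, 0.001], [0.216, 0.976, -0.001], [-0.001, -0.0, -1.0]]
ft_force: [0.7, 0.2, -1.1]
grip_width: 0.143
```

```bash
python3 - <<'E'
from h import *
s=wrist("pics/w11.png"); print(s["time"],s["ee_pos"],s["ft_force"],s["moment"])
im=optics.read_camera("scene")[:,:,::-1]; cv2.imwrite("pics/scene11.png",im)
cv2.imwrite("pics/scene11c.png",cv2.resize(im[120:220,205:305],None,fx=5.5,fy=5.5,interpolation=cv2.INTER_CUBIC))
im=cv2.imread("pics/w11.png"); cv2.imwrite("pics/w11c.png",cv2.resize(im[110:360,240:410],None,fx=2.4,fy=2.4))
E
```

```text
26.8 [ 568.52068075 -205.82628537  151.11940807] [ 0.67967034  0.19037683 -1.14304559] [-0.03350449  0.0565978   0.02980795]
```

View pics/w11c.png

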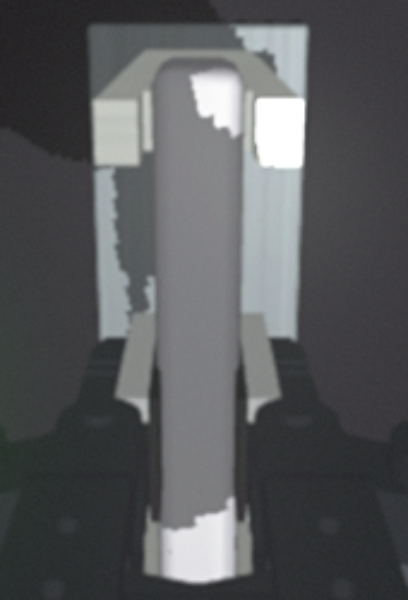

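View pics/scene11c.png

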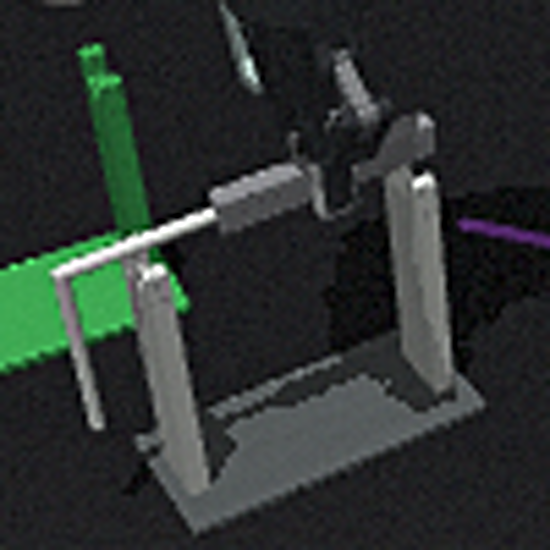

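Handle is centred over the rear notch and parallel to the rack. Lowering it into the notches.

Emit:
carry_out(
  motion=[
    [0,0,-0.004,0,0],
    [0,0,-0.008,0,0],
    [0,0,-0.012,0,0],
    [0,0,-0.0145,0,0],
    [0,0,-0.0165,0,0],
    [0,0,-0.018,0,0],
    [0,0,-0.018,0,0],
  ],
)

```text
time: 27.78
ee_pos: [568.2, -205.7, 132.4]
orientation: [[-0.976, 0.216, 0.0], [0.216, 0.976, -0.0], [-0.0, -0.0, -1.0]]
ft_force: [-0.5, 1.8, -0.9]
grip_width: 0.145
```

```bash
python3 f.py
```

```text
27.775 [ 568.15 -205.65  132.44] [-0.5   1.79 -0.9 ] [-0.056  0.107 -0.013] Fx_unit -0.8 leg x 203.22 z [ 2.e-04 -1.e-04 -1.e+00]
```

Emit:
carry_out(
  motion=[
    [0,0,-0.0005,0,0],
    [0,0,-0.001,0,0],
    [0,0,-0.001,0,0],
  ],
)

```text
time: 28.15
ee_pos: [568.2, -205.7, 132.0]
orientation: [[-0.976, 0.216, 0.001], [0.216, 0.976, -0.0], [-0.001, -0.0, -1.0]]
ft_force: [-0.6, 1.1, 1.9]
grip_width: 0.142
```

Seated: force turned upward at the original grip height. Releasing.

Emit:
carry_out(
  motion=[
    [0,0,-0.0003,0,0],
    [0,0,-0.0003,0,0.2],
    [0,0,-0.0003,0,0.3],
    [0,0,-0.0003,0,0.5],
    [0,0,-0.0003,0,0.5],
    [0,0,-0.0003,0,0.5],
    [0,0,-0.0003,0,0.5],
  ],
  newtons=30,
)

```text
time: 29.02
ee_pos: [568.1, -205.6, 131.0]
orientation: [[-0.976, 0.216, 0.0], [0.216, 0.976, -0.0], [-0.0, -0.0, -1.0]]
ft_force: [0.1, -0.2, -0.6]
grip_width: 0.504
```

```bash
python3 f.py; python3 - <<'E'
from h import *
s=wrist("pics/w12.png")
E
```

```text
29.025 [ 568.1  -205.63  130.97] [ 0.06 -0.18 -0.6 ] [ 0.02   0.002 -0.028] Fx_unit 0.09 leg x 203.17 z [ 0. -0. -1.]
```

View pics/w12.png

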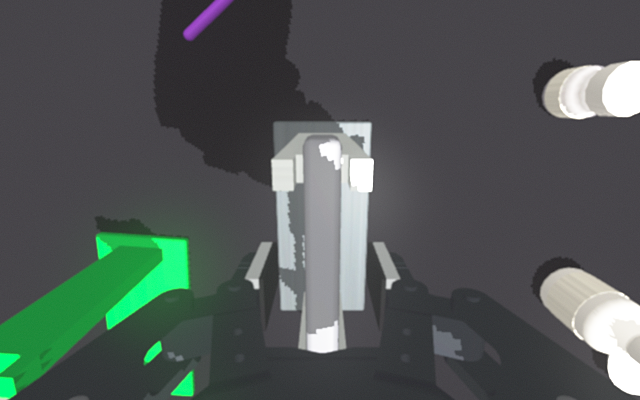

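Rod free in the notches, same picture as before the grasp (w2). Lifting away and to the side for a final view.

Emit:
carry_out(
  motion=[
    [0,0,0.005,0,0.5],
    [0,0,0.02,0,0.5],
    [0,0,0.045,0,0.5],
    [0,0,0.075,0,0.5],
    [0,0,0.105,0,0.5],
    [0,0,0.135,0,0.6],
    [-0.01,0,0.155,0,0.8],
    [-0.04,0,0.165,0,1],
    [-0.08,0,0.17,0,1],
    [-0.12,0.01,0.17,0,1],
    [-0.16,0.03,0.17,0,1],
    [-0.19,0.05,0.17,0,1],
    [-0.2,0.06,0.17,0,1],
    [-0.2,0.06,0.17,0,1],
    [-0.2,0.06,0.17,0,1],
  ],
)

```text
time: 30.95
ee_pos: [369.0, -146.1, 301.1]
orientation: [[-0.976, 0.216, 0.001], [0.216, 0.976, -0.0], [-0.001, -0.0, -1.0]]
ft_force: [0.0, 0.1, -0.1]
grip_width: 1.0
```

```bash
python3 f.py; python3 - <<'E'
from h import *
for n in ("scene","top"):
    im=optics.read_camera(n)[:,:,::-1]; cv2.imwrite(f"pics/{n}13.png",im)
a=cv2.imread("pics/scene13.png"); b=cv2.imread("pics/scene0.png")
cv2.imwrite("pics/cmp.png",np.hstack([cv2.resize(x[130:225,205:305],None,fx=4,fy=4,interpolation=cv2.INTER_CUBIC) for x in (b,a)]))
cv2.imwrite("pics/cmpu.png",cv2.resize(a[215:330,315:440],None,fx=5,fy=5,interpolation=cv2.INTER_CUBIC))
E
```

```text
30.95 [ 369.01 -146.15  301.06] [ 0.03  0.05 -0.06] [-0.066 -0.023  0.034] Fx_unit 0.02 leg x -3.23 z [ 6.e-04 -5.e-04 -1.e+00]
```

View pics/cmp.png

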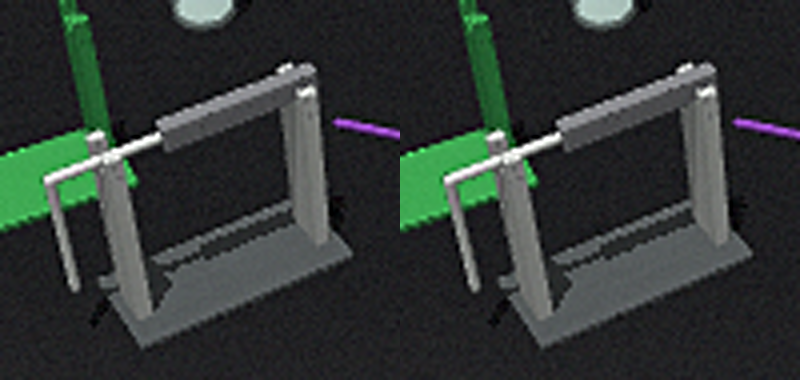

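View pics/cmpu.png

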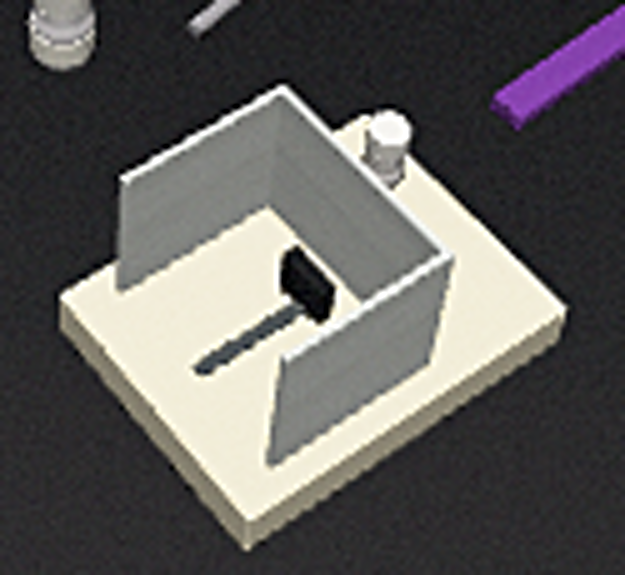

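View pics/top13.png

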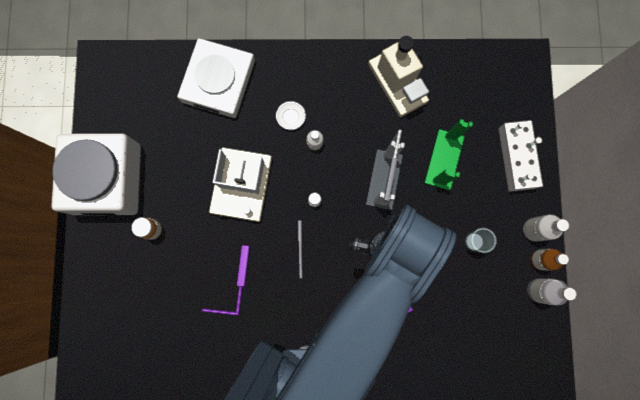

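The rod hangs as it did at the start, the switch is at the screen end, and nothing else visible in the pictures has moved. Handing in.

```bash
python3 - <<'E'
from cell import r
print(r.job_done())
E
```

```text
the job is handed in; nothing more can be done
None
```

The switch is on at its hidden stop and the rod is back in its grey rack. I handed the job in at about 31 s of the 64 s allowed.

- **Pull:** I lowered the rod's leg behind the switch and pulled it towards the screen in small steps. The stop came at own x ≈ 4–5 mm, about 28 mm from the start. That is at the edge of the given 5–25 mm range, within my measuring error of 1–2 mm.
- **Hold:** I kept it pressed there for about 3 s. The pull read 7.9–8.4 N along the slide. The wrist moment implied slightly less, about 7.5–7.9 N. I read the force only at the end of each call, not continuously.
- **12 N limit:** There was also a downward force of about 4–5 N and a sideways force of 1–2 N during the hold. Together the push on the switch was roughly 9–10 N, below 12 N.
- **Last checks:** In the final scene picture the rod hangs exactly as in the first one, and the switch stayed at the screen end after release. The gripper is clear, with no force on the tool. The bottles, vials and dish stand where they were; the arm hid one purple rod in the last top view, so I could not check that one there. No check failed.

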